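# Open the ratchet mould clamp

### The job

The plaster mould in the bench clamp has set: open the clamp. Flip the pawl up and over until it stays back clear of the ratchet wheel, only then wind the crank backward (its handle goes up and over, away from the robot's side towards the jaws) until you feel it come up against its end stop and press it gently home there for a moment, then flip the pawl back down onto the wheel and let go of everything. Never force the wheel against the pawl or the stop, and leave the mould and the pots where they stand.

Things in the scene. Friction and masses are not known exactly. Their poses are not given: they have to be found in the camera images.
- clamp: Green bench clamp fixed to the table, 330 mm long (its x), 90 wide (y), base 30 high. Origin: on the table under the middle of the ratchet wheel; x points from the wheel to the jaws, y left, z up. Wheel axle along y, 110 mm above the table, between cheek plates (outer faces y = +18 and -30 mm, tops at 125 mm, pawl ears to 147, guard disc on the +y cheek to 154).
- jaw (a joint): Opening of the moving jaw in m, 0 to 0.002 at the start. The jaw: a dark steel block 15 mm thick, top 102 mm high, at x = 138 mm of the clamp when closed; geared to the wheel, it moves 18 mm per rad of backward turn towards the clamp's -x. Opening ends at a hard stop hidden behind the guard disc, between 0.0216 and 0.0295, differently each time, not measured: feel for it.
- ratchet: Steel wheel, 14 saw teeth, 100 mm across, 12 thick, with the crank arm (y = -34 to -42 mm of the clamp). Origin on the axle, mid-wheel; axes as the clamp's when shut. Backward = positive turn about y (top goes to the clamp's +x). Friction 0.35 N m, stays where left. Over 40 N of wheel on pawl or stop (34 mm from the axle) is too much: at the stop, 18 N at the handle beyond friction.
- crank_grip (a point): Middle of the orange crank handle: a sleeve 16 mm in diameter, 60 long, lying along the clamp's y from y = -46 to -106 mm (this point: y = -78). It spins freely on its pin. Pinch it from above and carry it on an arc of 75 mm radius about the axle. At the start it stands 0.65 to 0.75 rad short of straight up (towards the clamp's -x), at the stop 0.45 to 0.89 rad past it; 5 N move it.
- pawl (a joint): Lift of the pawl in rad: 0 to 0.2 resting on the teeth, when it lets the wheel turn back by less than 0.2 rad; grows as it is lifted (positive turn about the clamp's y: up, then over to the clamp's +x), to 1.95 where it rests back. 70 g, damped: released beyond about 1.0 it falls back to 1.95 and stays, released below it falls onto the wheel.
- pawl_tab (a point): Point on the red tab that lifts the pawl: a rod 12 mm in diameter along the clamp's y, sticking out to y = +55 mm of the clamp (this point: y = +37; free from the cheek's face outward). It does not spin on the pawl. About 163 mm above the table at the start.
- pawl_pivot (a point): Point on the pawl's hinge axis, which lies along the clamp's y, at x = 66, y = 0, z = 134 mm of the clamp. The tab runs on an arc of 42 mm radius about it; at joint pawl = 0 the tab is 31 mm towards -x and 29 mm above the axis.
- mould: Two-part white plaster mould, 71 x 80 x 75 mm, 0.6 kg, loose on the clamp's base between the jaws. Origin: centre of its underside. Leave alone.
- cup: Cream clay cup, 84 mm wide, 85 mm high, loose. Origin: centre of its underside. Leave alone.
- jar: Black lidded jar, 66 mm wide, 65 mm high, loose. Origin: centre of its underside. Leave alone.
- bowl: Cream clay bowl upside down with three stub feet, 140 mm wide, 75 mm high, loose. Origin: centre of its underside. Leave alone.

How it is judged:
On the way, in this order (a step that is already met when the one before it is completed fails the run):
1. the pawl is flipped back, clear of the wheel, before the wheel is turned (value of joint pawl above 1.6 rad and value of joint jaw below 0.007 m), for 0.2 s.
2. with the pawl still clear, the wheel is wound back and pressed against its end stop (value of joint pawl above 1.2 rad and value of joint jaw above 0.021 m and contact force between ratchet and clamp above 2 N), for 0.2 s.
At the end, for the whole second after the job is handed in: The pawl lies down on the wheel (joint below 0.22 rad), the jaw is open by at least 21 mm and still, and the mould (within 8 mm), cup, jar and bowl (within 20 mm) stand upright where they were (value of joint pawl below 0.22 rad and value of joint jaw above 0.021 m and not (velocity of joint jaw above 0.001 m/s or velocity of joint jaw below -0.001 m/s or velocity of joint pawl above 0.1 rad/s) and distance of mould from where it was at the start of the episode below 0.008 m and distance of each of cup, jar, bowl from where it was at the start of the episode below 0.02 m and angle between each of mould, cup, jar, bowl's own z axis and vertical below 0.1 rad); the robot touches nothing.
It fails at once if more than 40 N between the ratchet wheel and the pawl or the end stop (contact force between ratchet and clamp above 40 N).
It fails at once if the mould is shifted by more than 8 mm (distance of mould from where it was at the start of the episode above 0.008 m).
It fails at once if the cup, the jar or the bowl is shifted by more than 20 mm (distance of any of cup, jar, bowl from where it was at the start of the episode above 0.02 m).
It also fails if it takes over 72 s, if anything falls off the work surface, if the arm or the gripper's body presses on something with over 40 N, if the wrist force passes 120 N, or if a joint passes its speed limit or range.

### The arm

A 6-joint arm with a two-finger parallel gripper is mounted at the origin on the work surface. World frame = base frame: x ahead of the robot, y to its left, z up, the work surface at z = 0. Lengths are in m, angles in rad, forces in N, time in s.
With the tool pointing down it reaches from about 0.3 to 0.875 m from the base axis. Payload 6.4 kg.
Tool frame: the origin (TCP) lies at the very end of the fingers, on their centre line; the grasp point (between the pads) lies 19 mm behind it; x points along the fingers, z is the direction in which the jaws open and shut, and the axes are right-handed (so a half turn about x gives the same grasp; the last joint's range is limited). The gripper opens to 85 mm and grips with 20 to 120 N. Pads are 22 mm wide; open, the fingers measure 114 mm over their backs; the gripper's body (76 mm by 85 mm) begins 54 mm behind the grasp point. The pads swing forward as they close: fully open they stand 13 mm farther back than shut.
Start: joints at [-1.377, 0.181, 1.607, -0, 1.354, -0.206], TCP at [0.224, -0.53, 0.231] pointing down, gripper open.
Joint ranges: [-2.99, 2.99], [-0.89, 2.07], [0.3, 2.58], [-1.14, 4.28], [0, 2.63], [-3.12, 3.12]. Speed limits (rad/s): [2.57, 2.57, 3.01, 3.14, 3.14, 3.14].

### API

Orientations are given as a unit quaternion [x, y, z, w].
In Python, from station import manip, snapshot, camera_params, workorder gives the robot as it stands.
- The arm moves only by the tool move_arm, never from a script. Its argument "moves" is a list of rows, each a list of 6 numbers: the shift along the tool's x, y, z each as a share of 600 mm, from -1 to 1, then the turn, a rotation vector about the tool's x, y, z each as a share of 45 degrees, from -1 to 1. In form: [[tx, ty, tz, rx, ry, rz], ...]. A call has 1 to 20 rows; each row shifts and turns the commanded pose from where the row before left it, along the tool's axes as they then stand; what a row does not reach is not made up. A row lasts 1/10 s, in which the tool goes at most 50 mm and 8.59 degrees, less where a joint would pass 70% of its speed; a pose out of reach is approached as far as the arm can. A call with a number of a shift or a turn outside -1 to 1 is refused whole. A call with a gripper value outside its range is refused whole. "hand" is the opening in per cent of the stroke, from 0 (shut) to 100 (fully open), set as the call begins (left out, the last holds). The fingers move at their own pace and stop on an object; the grip force is fixed at half the most. Time passes only in rows, so rows that do not move let the fingers close. It gives the time, the measured TCP pose, the force and the opening at its end, in the units of the state.
- manip.sense(): the state, without advancing time (a new reading comes with each control period).
- snapshot(name): name is "scene" or "top"; returns (picture, depth): 400x640x3 uint8, red, green, blue; 400x640 float32, m along the optical axis (not along the pixel's ray), 0 where there is no reading.
- camera_params(name): a dict with "K" (3x3 intrinsics, pixels), "k1" (the pictures are not rectified: a ray, as slopes to the right and down, at radius r is drawn at 1 + k1 r^2 times it, then the intrinsics apply), "cam_to_world" (4x4, takes a point from camera to world coordinates). Camera axes: x right, y down, z forward; pixel columns grow to the right and rows downward; lengths in m; the calibration is good to about 2 mm. A picture is of the moment at which its call begins. camera_params takes no time and is no camera call.
- workorder.sign_off(): hands the job in, once; it reports no verdict.
The state is a dict: "time_s": time; "q": joint angles; "qvel": joint speeds; "effort": joint torques, N m; "tcp_pos": TCP position; "eef_rot": TCP orientation; "ft_force": force on the tool from outside, world axes, zero at the start; "torque": the same for the moment, N m; "finger_gap": finger opening in m.
Only numpy, scipy, OpenCV 4.12 (cv2) and the standard library are available. Lean on these libraries where they do the work, as an engineer would, in place of code of your own. Each camera call takes 0.05 s, during which the arm holds its last target. There are 200 camera calls.

## Working session

There is one attempt and no reset: what is moved stays moved. The work goes in short steps, Python scripts to look and compute and a tool call to move; the robot and the scene stay as the last step left them, time stands still between calls to the robot, and variables do not carry over. Pictures are saved under pics/ and viewed, about 8 in all and at most 12, crops included, and the job is handed in when it is done.

Besides the shell and the picture viewer there is one more tool, called as name(argument=value, ...) on one line, values as JSON. move_arm: Moves the arm, as the interface text tells. Shift numbers are shares of 600 mm and turn numbers shares of 45 degrees, none past 1 either way. Its arguments: {"type":"object","properties":{"moves":{"type":"array"},"hand":{"type":"number"}},"required":["moves"]}

```bash
mkdir -p pics; cat > h.py <<'E'
import numpy as np, cv2
from station import manip, snapshot, camera_params, workorder
def pix2world(cam, depth, u, v, d=None):
    c=camera_params(cam); K=np.array(c["K"]); T=np.array(c["cam_to_world"])
    p=cv2.undistortPoints(np.array([[[u,v]]],float),K,np.array([c["k1"],0,0,0,0.]))[0,0]
    if d is None: d=np.median(depth[int(v)-1:int(v)+2,int(u)-1:int(u)+2])
    return (T@np.array([p[0]*d,p[1]*d,d,1]))[:3]
def world2pix(cam,P):
    c=camera_params(cam); K=np.array(c["K"]); T=np.linalg.inv(np.array(c["cam_to_world"]))
    P=(T[:3,:3]@np.atleast_2d(P).T).T+T[:3,3]
    return cv2.projectPoints(P,np.zeros(3),np.zeros(3),K,np.array([c["k1"],0,0,0,0.]))[0][:,0]
E
python3 - <<'E'
from h import *
for n in("scene","top"):
    p,d=snapshot(n); cv2.imwrite(f"pics/{n}0.png",p[:,:,::-1]); np.savez(f"{n}0.npz",p=p,d=d)
    c=camera_params(n); print(n,np.round(c["cam_to_world"],3).tolist(),np.round(c["K"],1).tolist(),c["k1"])
print(manip.sense())
E
```

```text
scene [[0.456, 0.627, -0.631, 1.238], [0.89, -0.308, 0.336, -0.264], [0.017, -0.715, -0.699, 0.82], [0.0, 0.0, 0.0, 1.0]] [[431.2, 0.0, 321.4], [0.0, 431.2, 200.7], [0.0, 0.0, 1.0]] -0.02415156644724311
top [[0.016, -0.998, 0.054, 0.557], [-1.0, -0.015, 0.025, 0.044], [-0.024, -0.055, -0.998, 0.897], [0.0, 0.0, 0.0, 1.0]] [[382.2, 0.0, 314.6], [0.0, 382.2, 199.3], [0.0, 0.0, 1.0]] -0.04728662064868637
{'time_s': 0.1, 'q': array([-1.37731456e+00,  1.81481260e-01,  1.60789035e+00,  3.89701653e-06,
        1.35380497e+00, -2.06309413e-01]), 'qvel': array([ 0.00155884,  0.00090795, -0.00261759, -0.00096807,  0.00075661,
        0.00088439]), 'effort': array([ 2.71430526e-04, -4.45881200e+01, -3.52237809e+01, -2.89417512e-04,
        4.13343907e-03, -2.64866384e-05]), 'tcp_pos': array([ 0.223721  , -0.5291605 ,  0.23047462]), 'eef_rot': array([ 0.39115974,  0.58971928, -0.39036083,  0.58893433]), 'ft_force': array([-0.07449786, -0.33016686, -0.27287907]), 'torque': array([ 0.01959227, -0.02978874, -0.02249899]), 'finger_gap': 0.0855544774825964}
```

View pics/scene0.png

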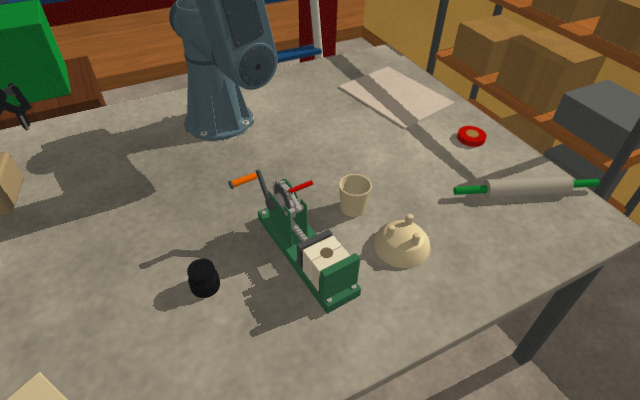

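View pics/top0.png

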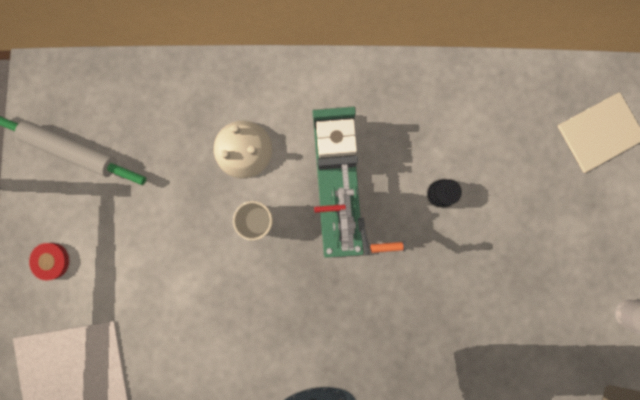

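The scene picture shows the clamp mid-frame with its orange handle at (243,180), red tab at (301,186) and cup at (354,195). In the top view the handle is at (387,247), tab at (329,209), cup at (252,220) and base from (314,109) to (363,256). Next I'll measure the colours.

```bash
cat > m.py <<'E'
from h import *
def seg(p,name):
    h=cv2.cvtColor(p,cv2.COLOR_RGB2HSV).astype(int); H,S,V=h[...,0],h[...,1],h[...,2]
    if name=="red": m=((H<5)|(H>174))&(S>180)&(V>90)
    if name=="orange": m=(H>6)&(H<18)&(S>190)&(V>130)
    if name=="green": m=(H>60)&(H<90)&(S>110)&(V>30)
    return m
def cloud(cam,p,d,m):
    v,u=np.nonzero(m&(d>0)); c=camera_params(cam); K=np.array(c["K"]);T=np.array(c["cam_to_world"])
    q=cv2.undistortPoints(np.stack([u,v],1).astype(float)[:,None],K,np.array([c["k1"],0,0,0,0.]))[:,0]
    z=d[v,u]; P=np.c_[q[:,0]*z,q[:,1]*z,z]
    return P@T[:3,:3].T+T[:3,3],np.c_[u,v]
E
python3 - <<'E'
from m import *
box={"scene":(220,150,380,310),"top":(300,95,410,265)}
for n in box:
    f=np.load(n+"0.npz");p,d=f["p"],f["d"]
    b=np.zeros(d.shape,bool);x0,y0,x1,y1=box[n];b[y0:y1,x0:x1]=1
    for c in("red","orange","green"):
        P,uv=cloud(n,p,d,seg(p,c)&b)
        if c=="green":
            Q=P[(P[:,2]>.015)&(P[:,2]<.045)]; r=cv2.minAreaRect((Q[:,:2]*1000).astype(np.float32)); print(n,"green",len(Q),r,np.round(cv2.boxPoints(r)).tolist())
        else:
            print(n,c,len(P),"min",P.min(0).round(4),"max",P.max(0).round(4),"med",np.median(P,0).round(4))
            o=np.argsort(P[:,1]); k=max(3,len(o)//5); print("  ends",np.median(P[o[:k]],0).round(4),np.median(P[o[-k:]],0).round(4), "uv",uv[o[:3]].tolist(),uv[o[-3:]].tolist())
    print(n)
f=np.load("top0.npz")["p"][95:270,230:420];g=np.load("scene0.npz")["p"][150:310,220:370]
a=cv2.resize(f,None,fx=3,fy=3,interpolation=2);cv2.imwrite("pics/t1.png",a[...,::-1])
cv2.imwrite("pics/s1.png",cv2.resize(g,None,fx=3.7,fy=3.7,interpolation=2)[...,::-1])
E
```

```text
scene red 104 min [0.58   0.0009 0.1598] max [0.5925 0.0592 0.1717] med [0.5867 0.03   0.167 ]
  ends [0.5877 0.0059 0.167 ] [0.5847 0.0529 0.1673] uv [[289, 191], [289, 190], [289, 189]] [[311, 181], [312, 182], [312, 183]]
scene orange 156 min [ 0.5062 -0.1053  0.1636] max [ 0.5221 -0.0483  0.1798] med [ 0.5154 -0.0773  0.1749]
  ends [ 0.5177 -0.1004  0.1752] [ 0.5139 -0.0544  0.1731] uv [[232, 182], [233, 184], [233, 185]] [[256, 177], [255, 173], [256, 175]]
scene green 1305 ((647.9104614257812, 9.290668487548828), (326.0394287109375, 87.76551818847656), 5.369462490081787) [[481.0, 38.0], [490.0, -50.0], [814.0, -19.0], [806.0, 68.0]]
scene
top red 3 min [0.5799 0.0204 0.1688] max [0.5823 0.0509 0.1709] med [0.5821 0.0281 0.1709]
  ends [0.5821 0.0281 0.1709] [0.5821 0.0281 0.1709] uv [[336, 207], [332, 207], [320, 208]] [[336, 207], [332, 207], [320, 208]]Traceback (most recent call last):
  File "<stdin>", line 7, in <module>
  File "m.py", line 10, in cloud
    q=cv2.undistortPoints(np.stack([u,v],1).astype(float)[:,None],K,np.array([c["k1"],0,0,0,0.]))[:,0]
      ~~~~~~~~~~~~~~~~~~~^^^^^^^^^^^^^^^^^^^^^^^^^^^^^^^^^^^^^^^^^^^^^^^^^^^^^^^^^^^^^^^^^^^^^^^^
cv2.error: OpenCV(4.12.0) /io/opencv/modules/calib3d/src/undistort.dispatch.cpp:347: error: (-215:Assertion failed) CV_IS_MAT(_src) && CV_IS_MAT(_dst) && (_src->rows == 1 || _src->cols == 1) && (_dst->rows == 1 || _dst->cols == 1) && _src->cols + _src->rows - 1 == _dst->rows + _dst->cols - 1 && (CV_MAT_TYPE(_src->type) == CV_32FC2 || CV_MAT_TYPE(_src->type) == CV_64FC2) && (CV_MAT_TYPE(_dst->type) == CV_32FC2 || CV_MAT_TYPE(_dst->type) == CV_64FC2) in function 'cvUndistortPointsInternal'
```

```bash
python3 - <<'E'
from m import *
f=np.load("top0.npz");p,d=f["p"],f["d"]
h=cv2.cvtColor(p,cv2.COLOR_RGB2HSV).astype(int);print(h[209,325],h[247,387],h[230,328])
H,S,V=h[...,0],h[...,1],h[...,2]
b=np.zeros(d.shape,bool);b[95:265,300:410]=1
for c,m in(("red",((H<6)|(H>172))&(S>130)),("orange",(H>5)&(H<16)&(S>150)&(V>120)),("green",(H>55)&(H<95)&(S>80))):
    P,uv=cloud("top",p,d,m&b)
    if c=="green":
        Q=P[(P[:,2]>.015)&(P[:,2]<.045)]; r=cv2.minAreaRect((Q[:,:2]*1000).astype(np.float32)); print(len(Q),r,np.round(cv2.boxPoints(r)).tolist())
    else:
        o=np.argsort(P[:,1]);k=max(3,len(o)//5);print(c,len(P),np.median(P,0).round(4),np.median(P[o[:k]],0).round(4),np.median(P[o[-k:]],0).round(4),P.min(0).round(4),P.max(0).round(4))
# mould top (white) & cup clouds
P,uv=cloud("top",p,d,np.ones_like(b)); 
for nm,(x0,y0,x1,y1),zl in(("mould",(312,112,362,170),.1),("cup",(225,195,280,245),.05),("jar",(420,170,470,215),.04)):
    s=(uv[:,0]>x0)&(uv[:,0]<x1)&(uv[:,1]>y0)&(uv[:,1]<y1)&(P[:,2]>zl);Q=P[s];print(nm,Q.min(0).round(3),Q.max(0).round(3))
cv2.imwrite("pics/t1.png",cv2.resize(p[95:270,230:420],None,fx=3,fy=3,interpolation=2)[...,::-1])
E
```

```text
[  1 177 179] [ 10 170 227] [ 66  79 129]
red 154 [0.5802 0.0338 0.1695] [0.5824 0.0111 0.1702] [0.5779 0.0566 0.1697] [0.574  0.0052 0.1633] [0.5864 0.0624 0.1731]
orange 223 [ 0.5087 -0.0755  0.1771] [ 0.5109 -0.0981  0.1777] [ 0.5064 -0.0513  0.1769] [ 0.5004 -0.1036  0.171 ] [ 0.5163 -0.0457  0.1811]
258 ((577.008544921875, 7.132717132568359), (190.2347869873047, 80.00364685058594), 5.4384870529174805) [[479.0, 38.0], [486.0, -42.0], [675.0, -24.0], [668.0, 56.0]]
mould [ 0.672 -0.024  0.1  ] [0.779 0.069 0.124]
cup [0.512 0.155 0.05 ] [0.595 0.238 0.09 ]
jar [ 0.593 -0.255  0.04 ] [ 0.651 -0.199  0.07 ]
```

View pics/t1.png

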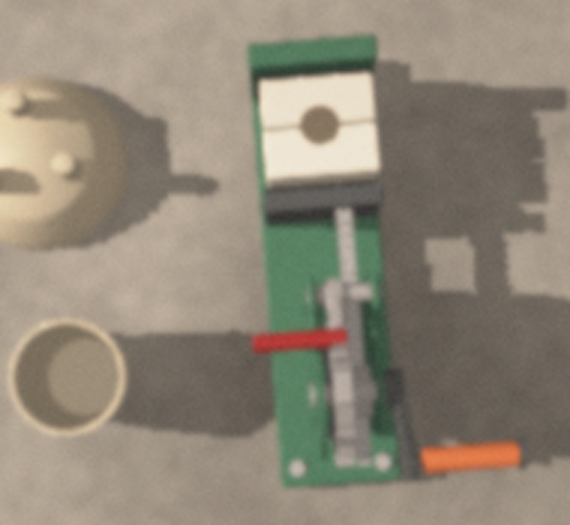

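Yaw is about 5.4° and the clamp origin about (0.548, 0.0045). The enlarged crop agrees: the tab runs from (255,343) to (345,337) and the handle from (423,461) to (520,456). I'll write a helper that converts target poses given in clamp coordinates into move rows.

```bash
cat > g.py <<'E'
from h import *
from scipy.spatial.transform import Rotation as R
A=0.0945; O=np.array([.5478,.0045,0])
C=R.from_euler('z',A)
def w(p): return O+C.apply(np.array(p)/1000)
def cl(P): return C.inv().apply(np.array(P)-O)*1000
def st():
    s=manip.sense(); r=R.from_quat(s["eef_rot"]); 
    print("t",round(s["time_s"],2),"tcp clamp mm",cl(s["tcp_pos"]).round(1),"F clamp",C.inv().apply(s["ft_force"]).round(1),"gap",round(s["finger_gap"]*1000,1))
    print("tool axes in clamp (cols x,y,z)\n",(C.inv()*r).as_matrix().round(3)); return s,r
def go(p):
    "tool-axes shift (share of 600mm) to clamp point p, from measured pose"
    s,r=st(); d=r.inv().apply(w(p)-s["tcp_pos"]); print("shift mm",(d*1000).round(1),"share",(d/.6).round(4))
E
python3 - <<'E'
from g import *
s,r=st()
for sg in(1,-1):
    # target: tool x down, tool z = sg*clamp x
    x=np.array([0,0,-1.]);z=C.apply([sg,0,0]);y=np.cross(z,x); T=R.from_matrix(np.c_[x,y,z])
    print(sg,(r.inv()*T).as_rotvec(degrees=True).round(2), s["q"][5], "joint0 goal",np.arctan2(*w([15,40,0])[1::-1]))
go([10,40,260])
E
```

```text
t 0.1 tcp clamp mm [-373.  -500.7  230.5] F clamp [-0.1 -0.3 -0.3] gap 85.6
tool axes in clamp (cols x,y,z)
 [[-0.     0.954  0.301]
 [ 0.002  0.301 -0.954]
 [-1.     0.    -0.002]]
1 [-7.251e+01 -6.000e-02 -7.000e-02] -0.2063094128338111 joint0 goal 0.08164333481012466
-1 [ 1.0749e+02 -8.0000e-02  7.0000e-02] -0.2063094128338111 joint0 goal 0.08164333481012466
t 0.1 tcp clamp mm [-373.  -500.7  230.5] F clamp [-0.1 -0.3 -0.3] gap 85.6
tool axes in clamp (cols x,y,z)
 [[-0.     0.954  0.301]
 [ 0.002  0.301 -0.954]
 [-1.     0.    -0.002]]
shift mm [ -28.7  527.8 -400.6] share [-0.0479  0.8797 -0.6677]
```

move_arm(moves=[[-0.0075,0,0,-0.179,0,0],[-0.0075,0,0,-0.179,0,0],[-0.0075,0,0,-0.179,0,0],[-0.0075,0,0,-0.179,0,0],[-0.0075,0,0,-0.179,0,0],[-0.0075,0,0,-0.179,0,0],[-0.0075,0,0,-0.179,0,0],[-0.0075,0,0,-0.179,0,0],[-0.0075,0,0,-0.179,0,0]], hand=0)

```text
time_s: 1.0
tcp_pos: [0.2238, -0.5293, 0.2714]
eef_rot: [-0.035, 0.706, 0.036, 0.706]
ft_force: [0.6, 0.6, 0.2]
finger_gap: -0.0002
```

move_arm(moves=[[0,0.0563,0.0385,0,0,0],[0,0.0563,0.0385,0,0,0],[0,0.0563,0.0385,0,0,0],[0,0.0563,0.0385,0,0,0],[0,0.0563,0.0385,0,0,0],[0,0.0563,0.0385,0,0,0],[0,0.0563,0.0385,0,0,0],[0,0.0563,0.0385,0,0,0],[0,0.0563,0.0385,0,0,0],[0,0.0563,0.0385,0,0,0],[0,0.0563,0.0385,0,0,0],[0,0.0563,0.0385,0,0,0],[0,0.0563,0.0385,0,0,0],[0,0.0563,0.0385,0,0,0],[0,0.0563,0.0385,0,0,0],[0,0.0563,0.0385,0,0,0],[0,0,0,0,0,0]])

```text
time_s: 2.7
tcp_pos: [0.5419, 0.0472, 0.2712]
eef_rot: [-0.034, 0.706, 0.036, 0.706]
ft_force: [0.1, 0.2, 0.9]
finger_gap: 0.0002
```

```bash
python3 - <<'E'
from g import *
go([0,40,147])
p,d=snapshot("scene");cv2.imwrite("pics/s2.png",cv2.resize(p[100:310,200:380],None,fx=3,fy=2.8,interpolation=2)[...,::-1])
E
```

```text
t 2.7 tcp clamp mm [ -1.9  43.1 271.2] F clamp [0.1 0.2 0.9] gap 0.2
tool axes in clamp (cols x,y,z)
 [[-0.    -0.004  1.   ]
 [ 0.002  1.     0.004]
 [-1.     0.002 -0.   ]]
shift mm [124.2  -3.3   1.9] share [ 0.207  -0.0055  0.0031]
```

View pics/s2.png

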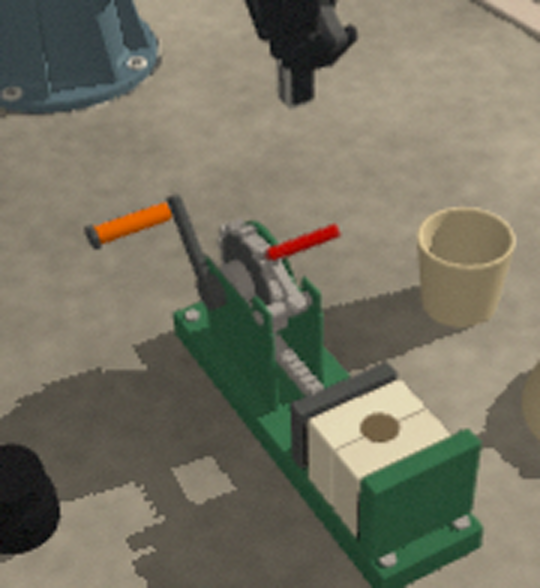

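The pawl is down, the handle is upright on the far side, and the closed gripper hangs clear above the clamp at (295,85) in the crop. Now I'll descend behind the tab and flip it.

move_arm(moves=[[0.041,-0.001,0,0,0,0],[0.041,-0.001,0,0,0,0],[0.041,-0.001,0,0,0,0],[0.041,-0.001,0,0,0,0],[0.041,-0.001,0,0,0,0],[0,0,0,0,0,0]])

```text
time_s: 3.35
tcp_pos: [0.5379, 0.0394, 0.145]
eef_rot: [-0.032, 0.709, 0.033, 0.704]
ft_force: [-0.5, 0.1, 0.9]
finger_gap: -0.0003
```

move_arm(moves=[[0,0,0.008,0,0,0],[0,0,0.008,0,0,0],[0,0,0.008,0,0,0],[-0.006,0,0.007,0,0,0],[-0.006,0,0.007,0,0,0],[-0.004,0,0.008,0,0,0],[-0.004,0,0.008,0,0,0],[-0.002,0,0.008,0,0,0],[-0.002,0,0.008,0,0,0],[0,0,0.008,0,0,0]])

```text
time_s: 4.35
tcp_pos: [0.5887, 0.0447, 0.1643]
eef_rot: [-0.034, 0.706, 0.033, 0.707]
ft_force: [-0.2, 0.1, 0.5]
finger_gap: -0.0004
```

```bash
python3 - <<'E'
from g import *
st()
p,d=snapshot("scene");cv2.imwrite("pics/s3.png",cv2.resize(p[100:310,200:380],None,fx=3,fy=2.8,interpolation=2)[...,::-1])
E
```

```text
t 4.35 tcp clamp mm [ 44.6  36.2 164.3] F clamp [-0.2  0.1  0.5] gap -0.4
tool axes in clamp (cols x,y,z)
 [[ 0.002 -0.     1.   ]
 [-0.     1.     0.   ]
 [-1.    -0.     0.002]]
```

View pics/s3.png

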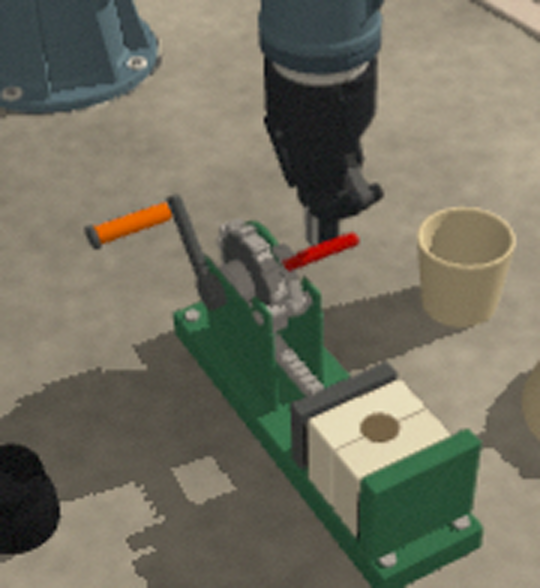

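The tab is lifting, its end now at about (355,240) with the finger behind it. I'll keep pushing.

move_arm(moves=[[0,0,0.008,0,0,0],[0,0,0.008,0,0,0],[0,0,0.008,0,0,0],[0,0,0.008,0,0,0],[0,0,0.008,0,0,0],[0,0,0.008,0,0,0],[0,0,0.008,0,0,0],[0,0,0.004,0,0,0],[0,0,0,0,0,0],[0,0,0,0,0,0],[0,0,0,0,0,0],[0,0,0,0,0,0]])

```text
time_s: 5.6
tcp_pos: [0.6235, 0.048, 0.1632]
eef_rot: [-0.033, 0.706, 0.033, 0.706]
ft_force: [-0.1, 0.4, -0.3]
finger_gap: 0.0002
```

```bash
python3 - <<'E'
from m import *
from g import *
st()
p,d=snapshot("scene");b=np.zeros(d.shape,bool);b[150:310,220:380]=1
P,uv=cloud("scene",p,d,seg(p,"red")&b);print("tab clamp",np.median(cl(P),0).round(1))
P,uv=cloud("scene",p,d,seg(p,"orange")&b);print("handle clamp",np.median(cl(P),0).round(1))
E
```

```text
t 5.6 tcp clamp mm [ 79.4  36.2 163.2] F clamp [-0.1  0.4 -0.3] gap 0.2
tool axes in clamp (cols x,y,z)
 [[-0.  0.  1.]
 [ 0.  1. -0.]
 [-1.  0. -0.]]
tab clamp [109.1  26.4 156. ]
handle clamp [-39.4 -78.1 174.3]
```

The pawl is back at its rest, with the tab at about (105, 152). Next is the handle.

move_arm(moves=[[-0.05,0,0,0,0,0],[-0.05,0,0,0,0,0],[-0.05,0,0,0,0,0],[0,-0.047,-0.052,0,0,0],[0,-0.047,-0.052,0,0,0],[0,-0.047,-0.052,0,0,0],[0,-0.048,-0.052,0,0,0],[0,0,0,0,0,0],[0,0,0,0,0,0]], hand=65)

```text
time_s: 6.55
tcp_pos: [0.5099, -0.0772, 0.2536]
eef_rot: [-0.033, 0.706, 0.033, 0.707]
ft_force: [-0.1, 1.0, 0.6]
finger_gap: 0.0557
```

```bash
python3 - <<'E'
from g import *
go([-46.5,-78,150])
E
```

```text
t 6.55 tcp clamp mm [-45.4 -77.8 253.6] F clamp [0.  1.  0.6] gap 55.7
tool axes in clamp (cols x,y,z)
 [[ 0.001  0.002  1.   ]
 [-0.     1.    -0.002]
 [-1.    -0.     0.001]]
shift mm [103.6  -0.2  -1.2] share [ 0.1727 -0.0004 -0.002 ]
```

move_arm(moves=[[0.04,0,0.001,0,0,0],[0.04,0,0.001,0,0,0],[0.04,0,0.001,0,0,0],[0.04,0,0.001,0,0,0],[0.012,0,0,0,0,0],[0,0,0,0,0,0],[0,0,0,0,0,0]])

```text
time_s: 7.25
tcp_pos: [0.5134, -0.0762, 0.151]
eef_rot: [-0.034, 0.706, 0.033, 0.707]
ft_force: [0.9, 0.3, 0.7]
finger_gap: 0.0556
```

move_arm(moves=[[0,0,0,0,0,0],[0,0,0,0,0,0],[0,0,0,0,0,0],[0,0,0,0,0,0],[0,0,0,0,0,0],[0,0,0,0,0,0],[0,0,0,0,0,0]], hand=0)

```text
time_s: 7.95
tcp_pos: [0.512, -0.0768, 0.1509]
eef_rot: [-0.034, 0.707, 0.033, 0.706]
ft_force: [-5.0, 0.2, 5.3]
finger_gap: 0.0141
```

```bash
python3 - <<'E'
from g import *
st()
p,d=snapshot("scene");cv2.imwrite("pics/s4.png",cv2.resize(p[80:310,200:380],None,fx=3,fy=2.6,interpolation=2)[...,::-1])
E
```

```text
t 7.95 tcp clamp mm [-43.3 -77.5 150.9] F clamp [-4.9  0.7  5.3] gap 14.1
tool axes in clamp (cols x,y,z)
 [[-0.001  0.     1.   ]
 [-0.001  1.    -0.   ]
 [-1.    -0.001 -0.001]]
```

View pics/s4.png

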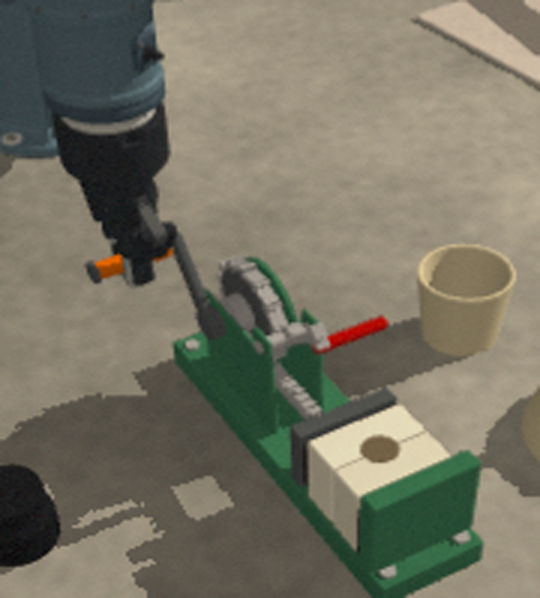

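The pads hold the orange sleeve at (125,265), and the pawl lies back with the tab at (355,333). I'll wind the first part.

move_arm(moves=[[-0.0047,0,0.007,0,0,0],[-0.0041,0,0.0072,0,0,0],[-0.0037,0,0.0075,0,0,0],[-0.0032,0,0.0078,0,0,0],[-0.0026,0,0.0078,0,0,0],[-0.0021,0,0.0081,0,0,0],[-0.0016,0,0.0082,0,0,0],[-0.001,0,0.0082,0,0,0]])

```text
time_s: 8.8
tcp_pos: [0.5489, -0.0733, 0.165]
eef_rot: [-0.034, 0.707, 0.033, 0.706]
ft_force: [-5.3, -1.6, 7.0]
finger_gap: 0.0141
```

```bash
python3 - <<'E'
from g import *
st()
E
```

```text
t 8.8 tcp clamp mm [ -6.3 -77.6 165. ] F clamp [-5.4 -1.1  7. ] gap 14.1
tool axes in clamp (cols x,y,z)
 [[-0.001  0.     1.   ]
 [-0.001  1.    -0.   ]
 [-1.    -0.001 -0.001]]
```

move_arm(moves=[[-0.0004,0,0.0083,0,0,0],[0.0001,0,0.0083,0,0,0],[0.0007,0,0.0083,0,0,0],[0.0012,0,0.0083,0,0,0],[0.0018,0,0.0082,0,0,0],[0.0023,0,0.0079,0,0,0],[0.0028,0,0.0078,0,0,0],[0,0,0,0,0,0],[0,0,0,0,0,0]])

```text
time_s: 9.7
tcp_pos: [0.5844, -0.07, 0.1598]
eef_rot: [-0.034, 0.705, 0.033, 0.707]
ft_force: [0.2, 0.5, 5.1]
finger_gap: 0.0142
```

```bash
cat >> g.py <<'E'
def tang():
    s=manip.sense(); p=cl(s["tcp_pos"])+[0,0,19]; a=np.arctan2(p[0],p[2]-110); F=C.inv().apply(s["ft_force"])
    print("t",round(s["time_s"],2),"a",a.round(4),"r",np.hypot(p[0],p[2]-110).round(1),"p",p.round(1),"Ftan",(F[0]*np.cos(a)-F[2]*np.sin(a)).round(2),"Frad",(F[0]*np.sin(a)+F[2]*np.cos(a)).round(2),"F",F.round(1))
E
python3 -c "
from g import *
tang()"
```

```text
t 9.7 a 0.4037 r 74.8 p [ 29.4 -77.6 178.8] Ftan -1.77 Frad 4.79 F [0.3 0.5 5.1]
```

move_arm(moves=[[0.0006,0,0.0016,0,0,0],[0.0007,0,0.0015,0,0,0]])

```text
time_s: 9.9
tcp_pos: [0.5858, -0.0699, 0.1592]
eef_rot: [-0.034, 0.706, 0.033, 0.707]
ft_force: [-2.1, 0.2, 6.9]
finger_gap: 0.0139
```

move_arm(moves=[[0.0007,0,0.0015,0,0,0],[0.0007,0,0.0015,0,0,0]])

```text
time_s: 10.1
tcp_pos: [0.5876, -0.0697, 0.1583]
eef_rot: [-0.034, 0.706, 0.033, 0.707]
ft_force: [-1.0, -0.4, 7.4]
finger_gap: 0.0144
```

move_arm(moves=[[0.0007,0,0.0015,0,0,0],[0.0008,0,0.0015,0,0,0]])

```text
time_s: 10.3
tcp_pos: [0.5894, -0.0696, 0.1574]
eef_rot: [-0.034, 0.706, 0.033, 0.707]
ft_force: [-1.0, -0.6, 7.7]
finger_gap: 0.0141
```

move_arm(moves=[[0.0008,0,0.0015,0,0,0],[0.0008,0,0.0015,0,0,0]])

```text
time_s: 10.5
tcp_pos: [0.5912, -0.0694, 0.1565]
eef_rot: [-0.034, 0.706, 0.033, 0.707]
ft_force: [-1.0, -0.7, 7.3]
finger_gap: 0.0139
```

move_arm(moves=[[0.0008,0,0.0014,0,0,0],[0.0008,0,0.0014,0,0,0]])

```text
time_s: 10.7
tcp_pos: [0.5929, -0.0692, 0.1556]
eef_rot: [-0.034, 0.706, 0.033, 0.707]
ft_force: [-0.2, 0.2, 7.2]
finger_gap: 0.0142
```

move_arm(moves=[[0.0008,0,0.0014,0,0,0],[0.0009,0,0.0014,0,0,0]])

```text
time_s: 10.9
tcp_pos: [0.5947, -0.069, 0.1546]
eef_rot: [-0.034, 0.706, 0.033, 0.707]
ft_force: [-0.9, -0.4, 7.3]
finger_gap: 0.0141
```

move_arm(moves=[[0.0009,0,0.0014,0,0,0],[0.0009,0,0.0014,0,0,0]])

```text
time_s: 11.1
tcp_pos: [0.5964, -0.0689, 0.1535]
eef_rot: [-0.034, 0.706, 0.033, 0.707]
ft_force: [-0.0, -0.6, 6.9]
finger_gap: 0.0141
```

move_arm(moves=[[0.0009,0,0.0014,0,0,0],[0.0009,0,0.0014,0,0,0]])

```text
time_s: 11.3
tcp_pos: [0.5981, -0.0687, 0.1524]
eef_rot: [-0.034, 0.706, 0.033, 0.707]
ft_force: [-0.4, -0.6, 7.2]
finger_gap: 0.0138
```

```bash
python3 -c "
from g import *
tang()"
```

```text
t 11.3 a 0.6123 r 75.0 p [ 43.1 -77.7 171.4] Ftan -4.55 Frad 5.62 F [-0.5 -0.6  7.2]
```

move_arm(moves=[[0.001,0,0.0014,0,0,0],[0.001,0,0.0013,0,0,0]])

```text
time_s: 11.5
tcp_pos: [0.5997, -0.0686, 0.1512]
eef_rot: [-0.034, 0.706, 0.033, 0.707]
ft_force: [0.1, -0.9, 8.1]
finger_gap: 0.0141
```

move_arm(moves=[[0.001,0,0.0013,0,0,0],[0.001,0,0.0013,0,0,0]])

```text
time_s: 11.7
tcp_pos: [0.6013, -0.0684, 0.15]
eef_rot: [-0.034, 0.706, 0.033, 0.707]
ft_force: [-0.5, -0.2, 7.7]
finger_gap: 0.0145
```

move_arm(moves=[[0.001,0,0.0013,0,0,0],[0.0011,0,0.0013,0,0,0]])

```text
time_s: 11.9
tcp_pos: [0.6029, -0.0683, 0.1488]
eef_rot: [-0.034, 0.705, 0.033, 0.707]
ft_force: [-0.8, 0.4, 6.5]
finger_gap: 0.0143
```

move_arm(moves=[[0.0011,0,0.0013,0,0,0],[0.0011,0,0.0013,0,0,0]])

```text
time_s: 12.1
tcp_pos: [0.6045, -0.0681, 0.1475]
eef_rot: [-0.034, 0.705, 0.033, 0.707]
ft_force: [0.0, 0.3, 7.3]
finger_gap: 0.0146
```

move_arm(moves=[[0.0011,0,0.0012,0,0,0],[0.0011,0,0.0012,0,0,0]])

```text
time_s: 12.3
tcp_pos: [0.606, -0.068, 0.1462]
eef_rot: [-0.034, 0.705, 0.033, 0.707]
ft_force: [1.1, -0.2, 7.2]
finger_gap: 0.014
```

```bash
python3 -c "
from g import *
tang()"
```

```text
t 12.3 a 0.7472 r 75.2 p [ 51.1 -77.7 165.2] Ftan -4.06 Frad 6.02 F [ 1.1 -0.3  7.2]
```

move_arm(moves=[[0.0012,0,0.0012,0,0,0],[0.0012,0,0.0012,0,0,0]])

```text
time_s: 12.5
tcp_pos: [0.6075, -0.0679, 0.1447]
eef_rot: [-0.034, 0.705, 0.033, 0.707]
ft_force: [-0.7, -0.8, 7.9]
finger_gap: 0.0142
```

move_arm(moves=[[0.0012,0,0.0012,0,0,0]])

```text
time_s: 12.6
tcp_pos: [0.608, -0.0678, 0.1442]
eef_rot: [-0.034, 0.706, 0.033, 0.707]
ft_force: [-2.9, -0.4, 10.1]
finger_gap: 0.0141
```

move_arm(moves=[[0.0004,0,0.0004,0,0,0],[0,0,0,0,0,0]])

```text
time_s: 12.8
tcp_pos: [0.6082, -0.0678, 0.1441]
eef_rot: [-0.034, 0.706, 0.033, 0.707]
ft_force: [-1.5, -0.3, 9.6]
finger_gap: 0.0143
```

```bash
python3 -c "
from g import *
tang()"
```

```text
t 12.8 a 0.7872 r 75.2 p [ 53.3 -77.7 163.1] Ftan -7.87 Frad 5.65 F [-1.5 -0.1  9.6]
```

move_arm(moves=[[0.0006,0,0.0006,0,0,0],[0,0,0,0,0,0],[0,0,0,0,0,0],[0,0,0,0,0,0],[0,0,0,0,0,0]])

```text
time_s: 13.3
tcp_pos: [0.6084, -0.0678, 0.1438]
eef_rot: [-0.034, 0.706, 0.033, 0.707]
ft_force: [-2.5, 0.4, 10.0]
finger_gap: 0.0144
```

```bash
python3 -c "
from g import *
tang()"
```

```text
t 13.3 a 0.7914 r 75.2 p [ 53.5 -77.7 162.8] Ftan -8.83 Frad 5.35 F [-2.4  0.6 10. ]
```

move_arm(moves=[[0.0006,0,0.0006,0,0,0],[0.0003,0,0.0003,0,0,0],[0,0,0,0,0,0],[0,0,0,0,0,0],[0,0,0,0,0,0]])

```text
time_s: 13.8
tcp_pos: [0.6087, -0.0678, 0.1435]
eef_rot: [-0.034, 0.706, 0.033, 0.707]
ft_force: [-4.7, -0.2, 12.4]
finger_gap: 0.0143
```

```bash
python3 -c "
from g import *
tang()"
```

```text
t 13.8 a 0.7979 r 75.2 p [ 53.8 -77.7 162.5] Ftan -12.14 Frad 5.31 F [-4.7  0.2 12.4]
```

The stop is firm: 12 N tangential at rest against about 4.5 N of friction, while the command advanced 1.6 mm and the handle barely moved. Now I'll ease off and release.

move_arm(moves=[[-0.0012,0,-0.0012,0,0,0],[-0.0008,0,-0.0008,0,0,0],[0,0,0,0,0,0]])

```text
time_s: 14.1
tcp_pos: [0.6083, -0.0678, 0.1439]
eef_rot: [-0.034, 0.705, 0.033, 0.707]
ft_force: [2.1, -0.3, 7.0]
finger_gap: 0.0139
```

move_arm(moves=[[0,0,0,0,0,0],[0,0,0,0,0,0],[0,0,0,0,0,0],[0,0,0,0,0,0],[0,0,0,0,0,0],[-0.05,0,0,0,0,0],[-0.05,0,0,0,0,0],[-0.05,0,0,0,0,0],[-0.05,0,0,0,0,0],[0,0,0,0,0,0]], hand=60)

```text
time_s: 15.1
tcp_pos: [0.6096, -0.0681, 0.2682]
eef_rot: [-0.034, 0.703, 0.032, 0.709]
ft_force: [-0.1, -0.9, 0.9]
finger_gap: 0.051
```

```bash
python3 - <<'E'
from m import *
from g import *
st()
p,d=snapshot("scene");b=np.zeros(d.shape,bool);b[150:310,220:380]=1
for c in("red","orange"):
    P,uv=cloud("scene",p,d,seg(p,c)&b);Q=cl(P);print(c,np.median(Q,0).round(1),Q.min(0).round(1),Q.max(0).round(1))
cv2.imwrite("pics/s5.png",cv2.resize(p[80:310,200:380],None,fx=3,fy=2.6,interpolation=2)[...,::-1])
go([136,40,255])
E
```

```text
t 15.1 tcp clamp mm [ 54.6 -78.1 268.2] F clamp [-0.1 -0.8  0.9] gap 51.0
tool axes in clamp (cols x,y,z)
 [[ 0.008  0.     1.   ]
 [-0.003  1.    -0.   ]
 [-1.    -0.003  0.008]]
red [109.  27. 156.] [104.1   3.2 149.4] [113.8  51.1 159. ]
orange [ 58.1 -78.9 169.3] [  49.5 -107.   159.5] [ 63.6 -49.  173.6]
t 15.15 tcp clamp mm [ 53.6 -77.7 265.4] F clamp [ 0.2  1.4 -1. ] gap 50.9
tool axes in clamp (cols x,y,z)
 [[ 0.005  0.     1.   ]
 [-0.002  1.    -0.   ]
 [-1.    -0.002  0.005]]
shift mm [ 10.5 117.7  82.3] share [0.0176 0.1962 0.1372]
```

View pics/s5.png

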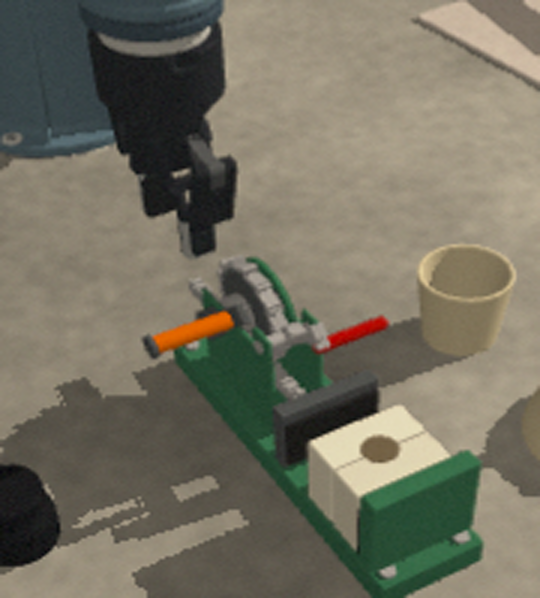

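The jaw is open with a clear gap to the mould, the handle is over at (190,332), and the pawl is still back with the tab at (355,333). Next I'll flip it back from the jaw side.

move_arm(moves=[[0,0.049,0.0333,0,0,0],[0,0.049,0.0333,0,0,0],[0,0.049,0.0333,0,0,0],[0,0.049,0.0333,0,0,0],[0,0,0,0,0,0],[0.042,0,0,0,0,0],[0.042,0,0,0,0,0],[0.042,0,0,0,0,0],[0.042,0,0,0,0,0],[0.042,0,0,0,0,0],[0,0,0,0,0,0],[0,0,0,0,0,0]], hand=0)

```text
time_s: 16.35
tcp_pos: [0.6747, 0.0567, 0.1357]
eef_rot: [-0.033, 0.707, 0.033, 0.705]
ft_force: [1.5, 0.6, 0.8]
finger_gap: -0.0
```

```bash
python3 -c "
from g import *
st()"
```

```text
t 16.35 tcp clamp mm [131.3  40.  135.7] F clamp [1.6 0.4 0.8] gap -0.0
tool axes in clamp (cols x,y,z)
 [[-0.003  0.001  1.   ]
 [ 0.     1.    -0.001]
 [-1.     0.    -0.003]]
```

move_arm(moves=[[0,0,-0.005,0,0,0],[0,0,-0.005,0,0,0],[-0.006,0,-0.0037,0,0,0],[-0.006,0,-0.0037,0,0,0],[-0.0065,0,-0.0062,0,0,0],[-0.0065,0,-0.0062,0,0,0],[-0.0047,0,-0.0075,0,0,0],[-0.0047,0,-0.0075,0,0,0],[-0.0027,0,-0.0083,0,0,0],[-0.0027,0,-0.0083,0,0,0],[-0.0003,0,-0.0088,0,0,0],[-0.0003,0,-0.0088,0,0,0],[0,0,-0.0083,0,0,0],[0,0,-0.0083,0,0,0],[0,0,-0.0083,0,0,0],[0,0,0,0,0,0],[0,0,0,0,0,0],[0,0,0,0,0,0]])

```text
time_s: 18.15
tcp_pos: [0.6138, 0.0512, 0.161]
eef_rot: [-0.033, 0.706, 0.033, 0.706]
ft_force: [0.0, 0.3, -0.5]
finger_gap: 0.0
```

```bash
python3 - <<'E'
from m import *
from g import *
st()
p,d=snapshot("scene");b=np.zeros(d.shape,bool);b[150:310,220:380]=1
for c in("red","orange"):
    P,uv=cloud("scene",p,d,seg(p,c)&b);Q=cl(P);print(c,np.median(Q,0).round(1),Q.min(0).round(1),Q.max(0).round(1))
f=np.load("scene0.npz");P,uv=cloud("scene",f["p"],f["d"],seg(f["p"],"red")&b);print("start red",np.median(cl(P),0).round(1))
E
```

```text
t 18.15 tcp clamp mm [ 70.1  40.3 161. ] F clamp [ 0.1  0.3 -0.5] gap 0.0
tool axes in clamp (cols x,y,z)
 [[ 0.  0.  1.]
 [-0.  1. -0.]
 [-1. -0.  0.]]
red [ 44.3  17.1 169.8] [ 39.2  -6.1 164.1] [ 48.   41.  174.4]
orange [ 58.3 -78.5 168.9] [  51.  -106.   159.3] [ 63.5 -49.4 174.6]
start red [ 40.8  21.7 167. ]
```

move_arm(moves=[[0,0,0.01,0,0,0],[-0.03,0,0.01,0,0,0],[-0.06,0,0,0,0,0],[-0.06,0,0,0,0,0],[-0.06,0,0,0,0,0],[0,0,-0.07,0,0,0],[0,0,-0.07,0,0,0],[0,0,-0.07,0,0,0],[0,0,0,0,0,0],[0,0,0,0,0,0],[0,0,0,0,0,0]])

```text
time_s: 19.3
tcp_pos: [0.5014, 0.0404, 0.2876]
eef_rot: [-0.033, 0.706, 0.033, 0.707]
ft_force: [0.9, -0.3, -0.9]
finger_gap: -0.0001
```

```bash
python3 - <<'E'
from m import *
from g import *
st()
p,d=snapshot("scene");b=np.zeros(d.shape,bool);b[150:310,220:380]=1
f=np.load("scene0.npz")
for c in("red","orange"):
    for n,(a,e) in (("start",(f["p"],f["d"])),("now",(p,d))):
        P,uv=cloud("scene",a,e,seg(a,c)&b);Q=cl(P);print(c,n,np.median(Q,0).round(1))
        if c=="red":
            k=Q[:,1]>22;m=np.median(Q[k],0);print("  outer",m.round(1),"phi",round(float(np.arctan2(m[0]-4-66,m[2]-4.4-134)-np.arctan2(-31,29)),3))
cv2.imwrite("pics/s6.png",cv2.resize(p[80:310,200:450],None,fx=3,fy=2.6,interpolation=2)[...,::-1])
t,dt=snapshot("top");ft=np.load("top0.npz")["p"];print("top diff")
cv2.imwrite("pics/t6.png",cv2.resize(np.hstack([ft[95:270,200:475],t[95:270,200:475]]),None,fx=1.45,fy=2,interpolation=2)[...,::-1])
E
```

```text
t 19.3 tcp clamp mm [-42.8  40.1 287.6] F clamp [ 0.8 -0.4 -0.9] gap -0.1
tool axes in clamp (cols x,y,z)
 [[ 0.002  0.     1.   ]
 [-0.     1.    -0.   ]
 [-1.    -0.     0.002]]
red start [ 40.8  21.7 167. ]
  outer [ 41.   36.2 167. ] phi 0.025
red now [ 44.4  22.2 170. ]
  outer [ 44.8  36.3 170.1] phi 0.147
orange start [-39.2 -78.4 174.9]
orange now [ 58.1 -78.8 169.2]
top diff
```

View pics/s6.png

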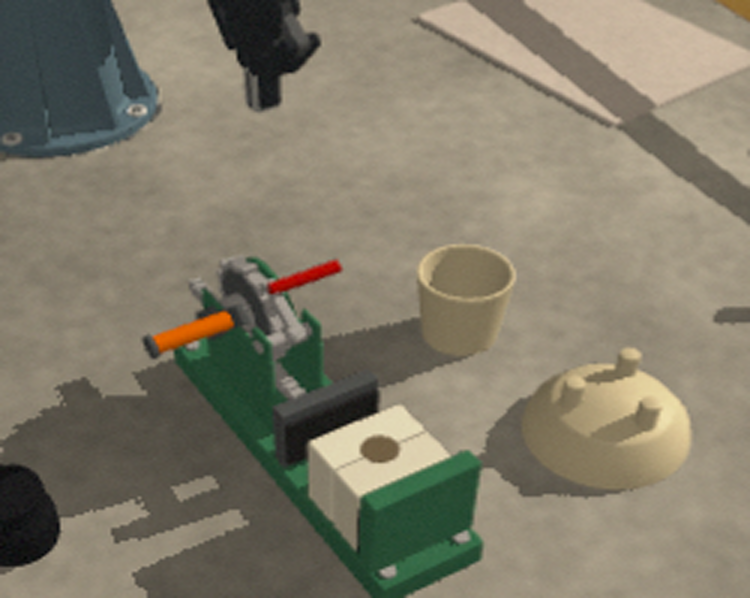

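View pics/t6.png

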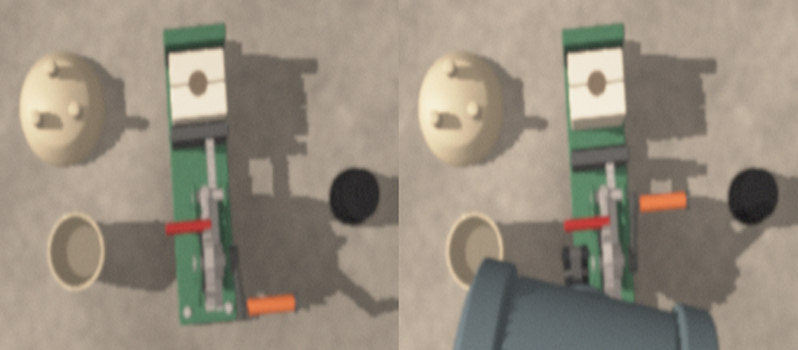

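The pawl is down at about 0.15 rad and still, the jaw is open, and the pots and mould have not moved. I'm handing the job in.

```bash
python3 -c "
from station import workorder
print(workorder.sign_off())"
```

```text
the job is handed in; nothing more can be done
None
```

The clamp is open and the job is handed in; the sign-off itself reports no verdict. I flipped the pawl back, wound the crank backward to its end stop and pressed it there. Then I let go of the handle, flipped the pawl down again and moved the arm clear.

- **Pawl back:** before I touched the wheel, the tab measured at its rest position, which corresponds to about 1.95 rad.
- **End stop:** I met it with the handle about 0.79 rad past straight up. The final press was about 12 N at the handle, or about 7.5 N beyond friction. I put that at roughly 17 N on the stop, against the 40 N limit. The last three presses together held load on the stop for over a second.
- **Jaw:** from the crank angle I estimate it is open by about 25 mm, and the pictures show a clear gap to the mould. I did not measure the opening directly.
- **Pawl down:** it reads about 0.15 rad (limit 0.22), slightly higher on a tooth than the 0.03 rad at the start. It was unchanged between two looks about a second apart.
- **Mould and pots:** the mould, cup, jar and bowl look unmoved when compared by eye with the start pictures.

No check failed or disagreed. The robot was touching nothing at about 19 s on its clock, when I handed in.

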